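# Put the hide scraper away in the tool chest's lid

### The job

Put the hide scraper that lies on the concrete step away in the open lid of the tool chest: lift it over the lid's side, slide its blade through the wide slot of the batten and on under the brass spring clip, until the handle is fully home against the batten and the clip has snapped down into the window of the blade. Let go of it there, and do not disturb the hammer, the shims and the burnisher.

Things in the scene. Friction and masses are not known exactly. Their poses are not given: they have to be found in the camera images.
- scraper: Loose hide scraper lying on the step: rosewood handle, flat bare-steel blade with a square window; 195 mm long, 0.2 kg, balancing 35 mm ahead of mid-handle. Origin: under the handle's centre; x to the blade, z up. Handle 120 (x -60 to 60) x 26 x 22 mm high. Blade x 60 to 135, 56 wide, z 9.5 to 12.5. Window x 101 to 125, y -13 to 13. Same both ways up.
- scraper_edge (a point): Middle of the blade's front edge, at (135, 0, 11) mm in the scraper's frame.
- scraper_shoulder (a point): Middle of the handle's front end, where the blade leaves it, at (60, 0, 11) mm in the scraper's frame. This end stops against the batten when the scraper is home.
- chest: Varnished deodar tool chest, fixed, wide open as two shallow trays hinged side by side, each 360 (x) x 240 (y) x 45 mm tall, walls 9, floor 8 mm. Origin: under the centre of the lid, the right-hand tray; x away from the robot, z up. The body tray is centred at y +246 mm and holds a fixed hand drill, the hammer and the shims.
- slot_mouth (a point): Centre of the wide slot's mouth, at (55, -30, 19.5) mm on the chest, in the chest's axes, in the near face of a deodar batten across the lid (24 mm deep, top at z 38). Slot 61 mm wide, z 16.5 to 23, right through along x; mouth flared 5 mm each side, 4 above, 3 below, over 6 mm. The blade enters along +x; home when the scraper's shoulder reaches this point.
- lid_floor (a point): On the lid's bare floor before the wide slot, at (-60, -30, 8) mm on the chest. A scraper lying on this floor has its blade at the slot's height (z 17.5 to 20.5 mm). To the left a fixed skiving knife stands in the batten's narrow slot (centre y +66); its rosewood handle is 22 mm wide, top at z 28, at x -60 to 35.
- clip_bend (a point): Underside of the bend of the brass spring clip, 55 mm behind the batten's near face, in line with the slot; z 16.5 mm on the chest at rest. A strip 14 mm wide on a post (100 mm behind that face); its free end, turned up as a lead-in, looks to the batten. The blade lifts it 3 to 4 mm (about 3 N of push); it is down in the window within 3 mm of home.
- clip (a joint): Angle of the spring clip in rad: 0 at rest (down), about 0.09 while it rides on the blade, back to 0 when it has dropped into the window.
- hammer: Brass-headed tuning hammer with a rosewood handle, 200 mm long, lying in the body tray. Bystander.
- shim1: Rosewood shim, 90 x 30 x 12 mm, lying in the body tray. Bystander.
- shim2: Second rosewood shim, 90 x 30 x 12 mm, lying in the body tray. Bystander.
- burnisher: Polished grey stone burnisher, a rounded bar 100 x 46 x 28 mm, lying on the step right of the chest, farther from the robot than the scraper. Bystander.

How it is judged (in metres and radians):
On the way, in this order (a step that is already met when the one before it is completed fails the run):
1. The scraper is lifted clear of the step, over the height of the lid's side (more than 45 mm) (height (world z) of scraper above 0.045 m), for 0.1 s.
2. The blade has come through the wide slot and lifts the spring clip (x of scraper_edge in the frame of slot_mouth above 0.03 m and y of scraper_edge in the frame of slot_mouth between -0.012 and 0.012 m and z of scraper_edge in the frame of slot_mouth below 0.008 m and value of joint clip above 0.05 rad), for 0.02 s.
At the end, for the whole second after the job is handed in: Scraper at rest, released, blade through the wide slot: handle's front within 4 mm of the batten, within 6 mm of the slot's centre line sideways and 4 mm in height, aligned within 0.1 rad, level within 0.06 rad; spring clip down in the blade's window (below 0.015 rad) (x of scraper_shoulder in the frame of slot_mouth above -0.004 m and y of scraper_shoulder in the frame of slot_mouth between -0.006 and 0.006 m and z of scraper_shoulder in the frame of slot_mouth between -0.004 and 0.004 m and angle between the x axis of scraper and the x axis of chest, either way round below 0.1 rad and angle between the z axis of scraper and the z axis of chest, either way round below 0.06 rad and value of joint clip below 0.015 rad and linear speed of scraper below 0.01 m/s and contact force between the fingers and scraper below 0.1 N); the robot touches nothing.
It fails at once if The hammer, a shim or the burnisher is moved by more than 15 mm (distance of any of hammer, shim1, shim2, burnisher from where it was at the start of the episode above 0.015 m).
It also fails if it takes over 45 s, if anything falls off the work surface, if the arm or the gripper's body presses on something with over 40 N, if the wrist force passes 120 N, or if a joint passes its speed limit or range.

### The arm

A 6-joint arm with a two-finger parallel gripper is mounted at the origin on the work surface. World frame = base frame: x ahead of the robot, y to its left, z up, the work surface at z = 0. Lengths are in mm, angles in rad, forces in N, time in s.
With the tool pointing down it reaches from about 350 to 875 mm from the base axis. Payload 4.2 kg.
Tool frame: the origin (TCP) lies between the finger pads; the fingertips stand 17 mm ahead of it and the grasp point (between the pads) lies 2 mm behind it; z points along the fingers, y is the line along which they close (so a half turn about z gives the same grasp; the last joint's range is limited). The gripper opens to 85 mm and grips with 20 to 120 N. Pads are 22 mm wide; open, the fingers measure 114 mm over their backs; the gripper's body (76 mm by 85 mm) begins 54 mm behind the grasp point. The pads swing forward as they close: fully open they stand 13 mm farther back than shut.
Start: joints at [-0.911, 0.385, 0.008, 0, -1.194, -0.259], TCP at [243.86, -575.44, 248.312] pointing down, gripper open.
Joint ranges: [-3.14, 3.14], [-1.21, 2.06], [-1.07, 1.41], [-3.16, 2.05], [-2.99, -0.16], [-3.1, 3.1]. Speed limits (rad/s): [2.79, 2.79, 3.14, 3.14, 3.14, 3.14].

### API

Orientations are given as a unit quaternion [x, y, z, w].
In Python, from bench import arm, optics, probe_bus, job gives the robot as it stands (arm), with the cameras (optics), the readings (probe_bus) and the job (job).
- The arm moves only by the tool send_path, called after "Emit:" in YAML: its name, and indented under it one key for each argument. Schema: {"type":"object","properties":{"deltas":{"type":"array","items":{"type":"array","prefixItems":[{"type":"array","items":{"type":"number"},"minItems":3,"maxItems":3},{"type":"array","items":{"type":"number"},"minItems":3,"maxItems":3}],"minItems":2,"maxItems":2},"minItems":1,"maxItems":10},"aperture":{"type":"number"},"only":{"type":"string"},"quiet":{"type":"boolean"},"lines":{"type":"string"}},"required":["deltas"],"additionalProperties":false}. deltas is a list of rows, 1 to 10 of them, each written [[dx, dy, dz], [rx, ry, rz]]: dx, dy, dz in mm, then a rotation vector rx, ry, rz in rad; each row is the pose to reach, as a shift and turn from the pose commanded when the call began, along the tool's axes at that moment; what a row does not reach only later rows make up. A row lasts 1/10 s, in which the tool goes at most 50 mm and 0.15 rad, less where a joint would pass 70% of its speed; a pose out of reach is approached as far as the arm can. aperture is the finger opening in mm, set as the call begins (left out keeps the last). The fingers move at their own pace and stop on an object; the grip force is fixed at half the most. Time passes only in rows, so rows that do not move let the fingers close. The tool returns the time, the measured TCP pose, the force, the opening and the grip force at its end. only (a regular expression) keeps the lines of the reply that match it, lines (a string "A,B") keeps lines A to B, and quiet returns only ok. Input that does not fit is refused with a message, and nothing moves.
- probe_bus.read_state(): the state, without advancing time (a new reading comes with each control period).
- optics.get_image(name): name is "scene" or "top" or "wrist"; returns the picture (480x640x3 uint8, blue, green, red); there is no depth.
- optics.get_calibration(name): a dict with "K" (3x3 intrinsics, pixels), "D" ([k1, k2, p1, p2, k3] as OpenCV has them; the pictures are not rectified), "rvec" (rotation vector, rad) and "tvec" (3), from world to camera coordinates, as OpenCV has them. Camera axes: x right, y down, z forward; pixel columns grow to the right and rows downward; lengths in mm; the calibration is good to about 2 mm. A picture is of the moment at which its call begins: read the wrist's pose just before it. get_calibration takes no time and is no camera call; for the wrist camera it gives the pose at the moment of the call.
- job.job_done(): hands the job in; it is judged then, once.
The state is a dict: "clock": time; "joints": joint angles; "joint_vel": joint speeds; "joint_efforts": joint torques, N m; "position": TCP position; "ee_rot": TCP orientation; "contact_force": force on the tool from outside, world axes, zero at the start; "wrist_torque": the same for the moment, N m; "gripper_width": finger opening in mm; "grasp_force": force on a finger pad.
Only numpy, scipy, OpenCV 4.12 (cv2) and the standard library are available. Lean on these libraries where they do the work, as an engineer would, in place of code of your own. Each camera call takes 0.05 s, during which the arm holds its last target. There are 200 camera calls.

## Working session

There is one attempt and no reset: what is moved stays moved. The work goes in short steps, Python scripts to look and compute and a tool call to move; the robot and the scene stay as the last step left them, time stands still between calls to the robot, and variables do not carry over. Pictures are saved under pics/ and viewed, at most 10 in all, crops included, and the job is handed in when it is done.

```bash
ls; mkdir -p pics; python3 - <<'E'
from bench import arm, optics, probe_bus, job
import cv2
for n in ("top","scene"):
    cv2.imwrite(f"pics/{n}0.png",optics.get_image(n))
    c=optics.get_calibration(n); print(n,c)
s=probe_bus.read_state(); print(s)
E
```

```text
bench.py
pics
top {'K': array([[550.24240623,   0.        , 320.77828553],
       [  0.        , 550.24240623, 244.74927193],
       [  0.        ,   0.        ,   1.        ]]), 'D': array([0.02453991, 0.        , 0.        , 0.        , 0.        ]), 'rvec': array([ 2.20293701, -2.17161941,  0.0848169 ]), 'tvec': array([ -46.56325241,  598.91629278, 1271.81316287])}
scene {'K': array([[514.16338139,   0.        , 322.56664066],
       [  0.        , 514.16338139, 240.5908555 ],
       [  0.        ,   0.        ,   1.        ]]), 'D': array([-0.01229259,  0.        ,  0.        ,  0.        ,  0.        ]), 'rvec': array([ 1.51392566,  1.80202874, -0.9241108 ]), 'tvec': array([ 115.82814314, -281.40962592, 1610.32838554])}
{'clock': 0.1, 'joints': array([-9.11390215e-01,  3.85492710e-01,  6.77834167e-03, -4.26119401e-04,
       -1.19398862e+00, -2.58606794e-01]), 'joint_vel': array([-3.52051953e-04,  1.23413210e-04,  3.02822880e-03,  1.01153182e-03,
        7.87960784e-05,  1.27151485e-03]), 'joint_efforts': array([-7.29687508e-04, -3.93318021e+01,  1.88928044e+01,  4.19795126e+00,
       -2.62147470e-03,  2.90579763e-06]), 'position': array([ 243.68261409, -575.02036578,  247.33057543]), 'ee_rot': array([-1.98983900e-01,  9.80002275e-01,  9.42396920e-04, -2.44841452e-04]), 'contact_force': array([0.19548327, 0.30847705, 0.32234469]), 'wrist_torque': array([0.0243109, 0.0447436, 0.0236   ]), 'grasp_force': 0.0, 'gripper_width': 85.26657614742926}
```

View pics/top0.png

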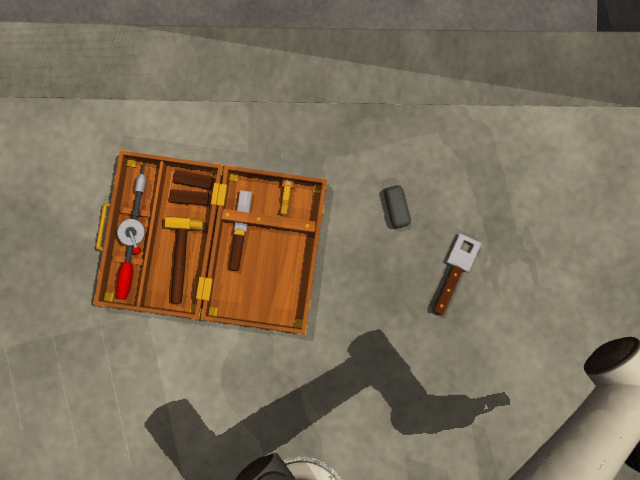

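View pics/scene0.png

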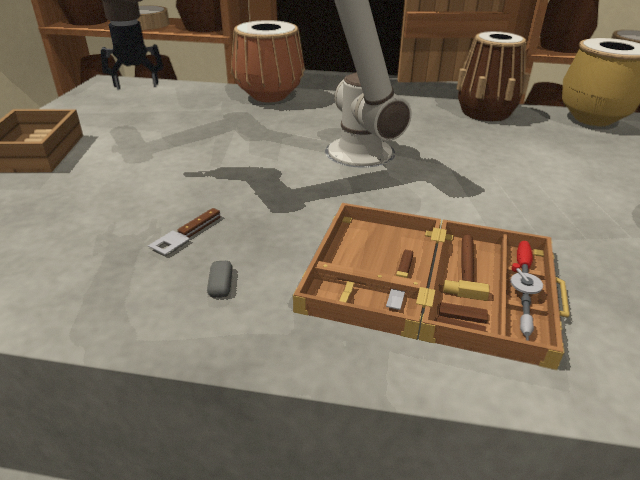

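The top view shows the scraper (handle about (447,290), blade about (465,250)), the burnisher at (397,207), and the lid with rim corners near (223,165), (327,180), (306,333) and (203,320). The batten runs from (222,215) to (315,228) and the clip is at (287,197). The scene view agrees with this.

```bash
cat > h.py <<'E'
import numpy as np, cv2
from scipy.spatial.transform import Rotation as R
from bench import arm, optics, probe_bus, job
def cast(cal,uv,z):
    uv=np.array(uv,float).reshape(-1,1,2)
    p=cv2.undistortPoints(uv,cal["K"],cal["D"]).reshape(-1,2)
    M=cv2.Rodrigues(np.array(cal["rvec"]))[0]; t=np.array(cal["tvec"])
    c=-M.T@t; d=np.c_[p,np.ones(len(p))]@M
    return c+d*((z-c[2])/d[:,2])[:,None]
def proj(cal,P): return cv2.projectPoints(np.array(P,float).reshape(-1,1,3),cal["rvec"],cal["tvec"],cal["K"],cal["D"])[0].reshape(-1,2)
def tool(world_delta):
    s=probe_bus.read_state(); return R.from_quat(s["ee_rot"]).inv().apply(world_delta)
E
python3 - <<'E'
from h import *
im=cv2.imread("pics/top0.png"); cal=optics.get_calibration("top")
h=cv2.cvtColor(im,cv2.COLOR_BGR2HSV)
roi=np.zeros(im.shape[:2],np.uint8); roi[225:325,420:495]=255
m=cv2.inRange(h,(0,90,30),(20,255,255))&roi
m=cv2.morphologyEx(m,cv2.MORPH_CLOSE,np.ones((5,5)))
b=cv2.inRange(h,(0,0,165),(180,40,255))&roi
for mm,z in((m,22),(b,12.5)):
    c=max(cv2.findContours(mm,0,2)[0],key=cv2.contourArea)
    r=cv2.minAreaRect(c); P=cast(cal,cv2.boxPoints(r),z); print(r,P.mean(0).round(1),[np.linalg.norm(P[i+1]-P[i]).round(1) for i in(0,1)], P[:, :2].round(0).tolist())
q=cast(cal,[(223,165),(327,180),(306,333),(203,320)],45); print(q.round(1)); print(np.linalg.norm(np.roll(q,-1,0)-q,axis=1))
s=probe_bus.read_state(); w=optics.get_calibration("wrist"); M=cv2.Rodrigues(w["rvec"])[0]; T=R.from_quat(s["ee_rot"]).as_matrix()
print("cam in tool",T.T@(-M.T@w["tvec"]-s["position"]),"\n",M@T,w["K"])
cv2.imwrite("pics/top_lid.png",cv2.resize(im[150:345,195:335],None,fx=3,fy=3,interpolation=cv2.INTER_CUBIC))
cv2.imwrite("pics/w0.png",optics.get_image("wrist"))
E
```

```text
((447.0670166015625, 289.9742431640625), (12.894896507263184, 51.0719108581543), 23.96249008178711) [ 498.  -334.5   22. ] [np.float64(119.8), np.float64(30.0)] [[449.0, -296.0], [559.0, -345.0], [547.0, -373.0], [438.0, -324.0]]
((464.15283203125, 251.99375915527344), (23.162803649902344, 30.686155319213867), 24.227745056152344) [ 588.  -377.3   12.5] [np.float64(73.2), np.float64(54.4)] [[565.0, -337.0], [632.0, -367.0], [610.0, -417.0], [544.0, -387.0]]
[[780.6 192.3  45. ]
 [749.1 -50.2  45. ]
 [395.6  -7.   45. ]
 [422.  228.1  45. ]]
[244.53999992 356.14037161 236.63759984 360.39668401]
cam in tool [  65.9132648    -1.13670243 -126.281668  ] 
 [[-8.15065858e-04  9.99998385e-01  1.60177877e-03]
 [-9.65639391e-01 -3.70781357e-04 -2.59885416e-01]
 [-2.59884402e-01 -1.75856440e-03  9.65638134e-01]] [[421.79246516   0.         321.7175083 ]
 [  0.         421.79246516 232.84179454]
 [  0.           0.           1.        ]]
```

View pics/w0.png

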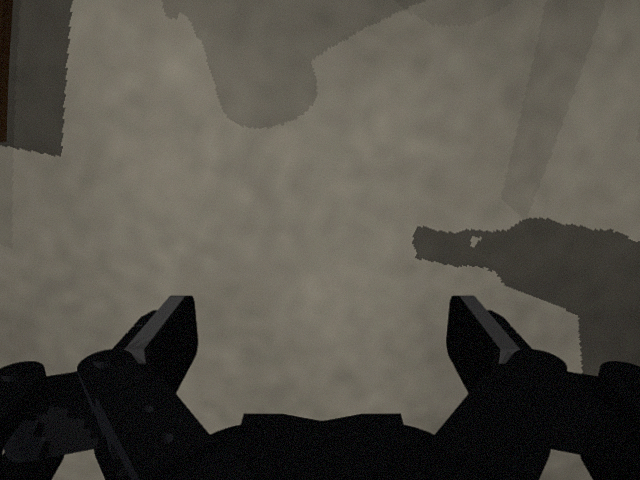

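The wrist view shows only bare step, with the fingers at the bottom, so the scraper is out of frame. Next I move above the scraper with the tool turned to line up with it.

Emit:
send_path:
  deltas:
    - [[-40,14,0],[0,0,0.12]]
    - [[-85,28,0],[0,0,0.25]]
    - [[-130,42,0],[0,0,0.38]]
    - [[-175,56,0],[0,0,0.5]]
    - [[-220,70,0],[0,0,0.62]]
    - [[-265,84,0],[0,0,0.74]]
    - [[-310,98,0],[0,0,0.83]]
    - [[-338,111,0],[0,0,0.83]]
    - [[-338,111,0],[0,0,0.83]]
    - [[-338,111,0],[0,0,0.83]]
  aperture: 85

```text
clock: 1.15
position: [512.0, -340.7, 247.8]
ee_rot: [0.212, 0.977, 0.0, -0.001]
contact_force: [0.3, -0.5, -1.1]
gripper_width: 85.3
grasp_force: 0.0
```

```bash
python3 - <<'E'
from h import *
s=probe_bus.read_state(); cal=optics.get_calibration("wrist"); im=optics.get_image("wrist"); cv2.imwrite("pics/w1.png",im)
print(s["position"],R.from_quat(s["ee_rot"]).as_matrix().round(3))
np.save("w1.npy",cal,allow_pickle=True)
E
```

```text
[ 511.98462565 -340.67726515  247.81263804] [[-0.91   0.415 -0.001]
 [ 0.415  0.91   0.   ]
 [ 0.001 -0.    -1.   ]]
```

View pics/w1.png

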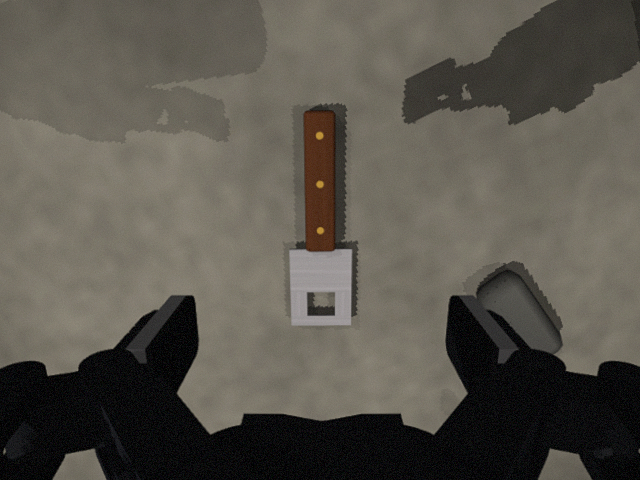

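The wrist view shows the scraper nearly upright in the picture: the handle runs from (320,112) to (320,250) and the blade from row 250 to 325. Next I compute its exact pose.

```bash
python3 - <<'E'
from h import *
im=cv2.imread("pics/w1.png"); cal=np.load("w1.npy",allow_pickle=True).item()
h=cv2.cvtColor(im,cv2.COLOR_BGR2HSV)
roi=np.zeros(im.shape[:2],np.uint8); roi[95:345,270:380]=255
m=cv2.inRange(h,(0,120,40),(20,255,255))&roi
m=cv2.morphologyEx(m,cv2.MORPH_CLOSE,np.ones((9,9)))
b=cv2.inRange(h,(0,0,140),(180,40,255))&roi
for mm,z in((m,22),(b,12.5)):
    c=max(cv2.findContours(mm,0,2)[0],key=cv2.contourArea)
    r=cv2.minAreaRect(c); P=cast(cal,cv2.boxPoints(r),z); print(r,P.mean(0).round(1),[np.linalg.norm(P[i+1]-P[i]).round(1) for i in(0,1)]); 
    Q=P.mean(0); e=P[1]-P[0] if np.linalg.norm(P[1]-P[0])>np.linalg.norm(P[2]-P[1]) else P[2]-P[1]; print(np.arctan(e[1]/e[0]))
pins=cast(cal,[(319.5,135),(319.8,184),(320.3,230.5)],22);print(pins)
print(proj(cal,[probe_bus.read_state()["position"]]))
E
```

```text
((319.0, 180.5), (139.0, 30.0), 90.0) [ 498.5 -338.6   22. ] [np.float64(24.2), np.float64(117.3)]
-0.4213239575875875
((320.5, 287.5), (75.0, 61.0), 90.0) [ 588.8 -378.6   12.5] [np.float64(54.8), np.float64(74.4)]
-0.4092511568230947
[[ 462.61676539 -321.71365806   22.        ]
 [ 499.34774059 -338.26820821   22.        ]
 [ 536.21424745 -354.68249073   22.        ]]
[[322.69862437 322.54180009]]
```

Emit:
send_path:
  deltas:
    - [[-2.2,-3.1,45],[0,0,0]]
    - [[-2.2,-3.1,90],[0,0,0]]
    - [[-2.2,-3.1,135],[0,0,0]]
    - [[-2.2,-3.1,175],[0,0,0]]
    - [[-2.2,-3.1,205],[0,0,0]]
    - [[-2.2,-3.1,218],[0,0,0]]
    - [[-2.2,-3.1,225],[0,0,0]]
    - [[-2.2,-3.1,225],[0,0,0]]
  aperture: 60

```text
clock: 2.0
position: [512.4, -345.8, 23.6]
ee_rot: [0.213, 0.977, -0.0, 0.0]
contact_force: [0.4, 0.3, 0.7]
gripper_width: 60.0
grasp_force: 0.0
```

Emit:
send_path:
  deltas:
    - [[0,0,0],[0,0,0]]
    - [[0,0,0],[0,0,0]]
    - [[0,0,0],[0,0,0]]
    - [[0,0,0],[0,0,0]]
    - [[0,0,0],[0,0,0]]
    - [[0,0,0],[0,0,0]]
    - [[0,0,0],[0,0,0]]
  aperture: 10

```text
clock: 2.7
position: [513.6, -345.5, 25.3]
ee_rot: [0.213, 0.977, -0.0, 0.002]
contact_force: [-0.7, 1.3, 6.7]
gripper_width: 24.1
grasp_force: 62.3
```

Emit:
send_path:
  deltas:
    - [[0,0,-20],[0,0,0]]
    - [[0,0,-60],[0,0,0]]
    - [[0,0,-105],[0,0,0]]
    - [[0,0,-150],[0,0,0]]
    - [[0,0,-185],[0,0,0]]
    - [[0,0,-185],[0,0,0]]

```text
clock: 3.3
position: [515.0, -346.3, 215.0]
ee_rot: [0.213, 0.977, -0.001, 0.006]
contact_force: [0.4, -0.5, -1.7]
gripper_width: 24.6
grasp_force: 61.4
```

```bash
python3 - <<'E'
from h import *
print(tool([494-513.6,71+345.5,0]))
E
```

```text
[190.82838857 370.72180415  -2.50600176]
```

Emit:
send_path:
  deltas:
    - [[15,30,0],[0,0,0]]
    - [[36,70,0],[0,0,0]]
    - [[57,110,0],[0,0,-0.05]]
    - [[78,151,0],[0,0,-0.1]]
    - [[99,192,0],[0,0,-0.15]]
    - [[120,233,0],[0,0,-0.2]]
    - [[141,274,0],[0,0,-0.25]]
    - [[162,315,0],[0,0,-0.3]]
    - [[180,350,0],[0,0,-0.31]]
    - [[191,371,0],[0,0,-0.31]]

```text
clock: 4.3
position: [491.9, 74.1, 207.3]
ee_rot: [0.058, 0.998, 0.0, -0.001]
contact_force: [0.4, -0.6, -2.3]
gripper_width: 24.4
grasp_force: 61.3
```

Emit:
send_path:
  deltas:
    - [[0,0,0],[0,0,0]]
    - [[0,0,0],[0,0,0]]
    - [[0,0,0],[0,0,0]]

```text
clock: 4.6
position: [492.6, 71.0, 207.7]
ee_rot: [0.06, 0.998, -0.0, -0.001]
contact_force: [0.3, 1.6, -2.3]
gripper_width: 24.3
grasp_force: 61.3
```

```bash
python3 - <<'E'
from h import *
s=probe_bus.read_state(); cal=optics.get_calibration("wrist"); im=optics.get_image("wrist"); cv2.imwrite("pics/w2.png",im)
print(R.from_quat(s["ee_rot"]).as_matrix().round(3))
np.save("w2.npy",cal,allow_pickle=True)
E
```

```text
[[-0.993  0.12  -0.002]
 [ 0.12   0.993 -0.   ]
 [ 0.001 -0.001 -1.   ]]
```

View pics/w2.png

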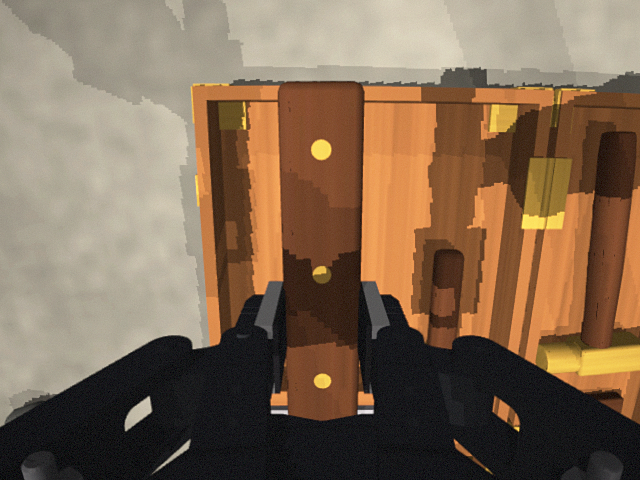

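The wrist view shows the scraper held straight, with pins at (321,150), (322,274) and (322,381). The lid's near-right corner is at (193,86), its right rim runs down the left side of the picture, and the knife handle is near (447,300). Now I measure the chest pose from the rim lines and the top view, and the scraper pose from the pins.

```bash
python3 - <<'E'
from h import *
im=cv2.imread("pics/w2.png"); cal=np.load("w2.npy",allow_pickle=True).item()
h=cv2.cvtColor(im,cv2.COLOR_BGR2HSV)
o=cv2.inRange(h,(3,100,40),(35,255,255))
def fit(P):
    P=np.array(P)
    for _ in range(4):
        l=cv2.fitLine(P[:,:2].astype(np.float32),cv2.DIST_HUBER,0,.01,.01).ravel(); n=np.array([-l[1],l[0]]); r=(P[:,:2]-l[2:])@n; P=P[abs(r)<max(2*r.std(),.3)]
    return l,len(P)
side=[(np.argmax(o[v,150:260]>0)+150-.5,v) for v in range(100,320,4) if o[v,150:260].any()]
near=[(u,np.argmax(o[60:130,u]>0)+60-.5) for u in list(range(200,275,3))+list(range(368,430,3))]
ls,a=fit(cast(cal,side,45)); ln,b=fit(cast(cal,near,45))
print("side",ls,a,np.arctan(ls[1]/ls[0]),"near",ln,b,np.arctan(-ln[0]/ln[1]))
A=np.array([[-ls[1],ls[0]],[-ln[1],ln[0]]]); c=np.linalg.solve(A,[A[0]@ls[2:],A[1]@ln[2:]]); print("corner",c)
# knife handle centreline at z=28
k=cv2.inRange(h,(0,100,20),(14,255,120)); 
# top view
it=cv2.imread("pics/top0.png"); ct=optics.get_calibration("top"); ht=cv2.cvtColor(it,cv2.COLOR_BGR2HSV)
ot=cv2.inRange(ht,(3,110,50),(35,255,255))
# right rim: rightmost orange per row ; far rim: topmost per column; near: bottom
rs=[(335-np.argmax(ot[v,285:336][::-1]>0)+.5,v) for v in range(190,322,2)]
fs=[(u,np.argmax(ot[140:200,u]>0)+140-.5) for u in range(228,320,2)]
ns=[(u,350-np.argmax(ot[290:351,u][::-1]>0)+.5) for u in range(212,300,2)]
for nm,p in(("side",rs),("far",fs),("near",ns)):
    l,n=fit(cast(ct,p,45)); print("top",nm,l,n,np.arctan(l[1]/l[0]) if nm=="side" else np.arctan(-l[0]/l[1]))
# pins
s=probe_bus.read_state(); T=R.from_quat(s["ee_rot"]).as_matrix(); 
y=cv2.inRange(h,(20,100,120),(35,255,255)); y[:,:300]=0; y[:,345:]=0; y[:130]=0
n,_,st,ce=cv2.connectedComponentsWithStats(y); C=[ce[i] for i in range(1,n) if st[i,4]>60]; print(C)
p1=cast(cal,C[0],230)[0]
for z in(205,210,215,220,225):
    P=cast(cal,C,z); print(z,((P-s["position"])@T).round(1).tolist(),np.linalg.norm(np.diff(P,axis=0),axis=1))
cv2.imwrite("pics/lid3.png",cv2.resize(it[150:340,195:335],None,fx=3,fy=3,interpolation=cv2.INTER_CUBIC))
E
```

```text
side [ 9.9191839e-01 -1.2687756e-01  4.8913159e+02 -1.7145399e+01] 41 -0.12722045 near [1.2899034e-01 9.9164587e-01 4.0442303e+02 7.2329880e+01] 35 -0.12935074
corner [394.36118   -5.023193]
top side [ 9.9198651e-01 -1.2634374e-01  5.7802753e+02 -2.8096075e+01] 59 -0.12668233
top far [1.2524845e-01 9.9212539e-01 7.6787213e+02 7.6943367e+01] 44 -0.12557825
top near [1.31454557e-01 9.91322219e-01 4.07042725e+02 1.08824005e+02] 43 -0.13183612
[array([320.73684211, 149.33881579]), array([319.80898876, 270.39325843]), array([322.07065217, 380.61956522])]
205 [[56.7, -1.5, 2.9], [18.0, -1.8, 2.9], [-23.3, -1.1, 2.8]] [38.69526201 41.36863105]
210 [[57.1, -1.5, -2.1], [19.9, -1.8, -2.1], [-19.9, -1.1, -2.2]] [37.19591757 39.76570025]
215 [[57.4, -1.5, -7.1], [21.7, -1.8, -7.1], [-16.4, -1.1, -7.2]] [35.69657312 38.16276946]
220 [[57.8, -1.4, -12.1], [23.6, -1.7, -12.1], [-13.0, -1.1, -12.2]] [34.19722868 36.55983866]
225 [[58.1, -1.4, -17.1], [25.4, -1.7, -17.1], [-9.6, -1.1, -17.2]] [32.69788424 34.95690786]
```

View pics/lid3.png

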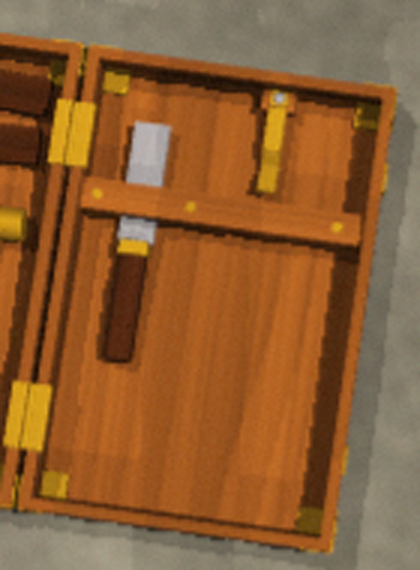

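The enlarged lid crop shows the batten from (85,195) to (358,230), the clip at (270,150) in line with the wide slot, and the knife at (125,300). The top and wrist views agree on the chest: yaw -0.1275, slot mouth near (638.9, 54.3). Next I line up and descend in stages.

Emit:
send_path:
  deltas:
    - [[-5,1,20],[0,0,0.0125]]
    - [[-14,2.7,55],[0,0,0.0125]]
    - [[-14,2.7,95],[0,0,0.0125]]
    - [[-14,2.7,125],[0,0,0.0125]]
    - [[-14,2.7,135],[0,0,0.0125]]
    - [[-14,2.7,135],[0,0,0.0125]]
    - [[-14,2.7,135],[0,0,0.0125]]
    - [[-14,2.7,135],[0,0,0.0125]]

```text
clock: 5.45
position: [508.8, 73.1, 75.1]
ee_rot: [0.066, 0.998, 0.001, 0.002]
contact_force: [0.5, -0.5, -1.7]
gripper_width: 24.1
grasp_force: 61.3
```

```bash
python3 - <<'E'
from h import *
s=probe_bus.read_state(); p=s["position"]; T=R.from_quat(s["ee_rot"]).as_matrix()
print(p,"tool x yaw",np.arctan2(-T[1,0],-T[0,0]),T[:,2])
print("to go",T.T@(np.array([506.8,72.0,34.3])-p))
E
```

```text
[508.75200459  73.09890999  75.13665207] tool x yaw -0.13168549576250774 [ 0.00368826  0.00146633 -0.99999212]
to go [ 1.93225057 -1.42482743 40.82751954]
```

Emit:
send_path:
  deltas:
    - [[1,-0.7,15],[0,0,0]]
    - [[1,-0.7,28],[0,0,0]]
    - [[1,-0.7,36],[0,0,0]]
    - [[1,-0.7,39],[0,0,0]]
    - [[1,-0.7,40],[0,0,0]]
    - [[1,-0.7,40],[0,0,0]]
    - [[1,-0.7,40],[0,0,0]]

```text
clock: 6.15
position: [506.8, 72.4, 33.9]
ee_rot: [0.066, 0.998, 0.0, 0.001]
contact_force: [-0.3, -0.4, -3.1]
gripper_width: 24.2
grasp_force: 61.3
```

Emit:
send_path:
  deltas:
    - [[0,0,0],[0,0,0]]

```text
clock: 6.25
position: [506.6, 72.3, 33.8]
ee_rot: [0.066, 0.998, 0.0, 0.0]
contact_force: [0.2, 0.2, -2.2]
gripper_width: 24.4
grasp_force: 61.3
```

```bash
python3 - <<'E'
from h import *
s=probe_bus.read_state(); p=s["position"]; T=R.from_quat(s["ee_rot"]).as_matrix()
print(p,"yaw",np.arctan2(-T[1,0],-T[0,0]),s["contact_force"])
cal=optics.get_calibration("wrist"); s=probe_bus.read_state(); im=optics.get_image("wrist"); cv2.imwrite("pics/w3.png",im); np.save("w3.npy",cal,allow_pickle=True)
cal=optics.get_calibration("top"); im=optics.get_image("top"); cv2.imwrite("pics/top3.png",cv2.resize(im[150:340,195:335],None,fx=3,fy=3))
E
```

```text
[506.62187201  72.31495266  33.75688216] yaw -0.13155474286147553 [ 0.18602189  0.24381287 -2.19663094]
```

View pics/w3.png

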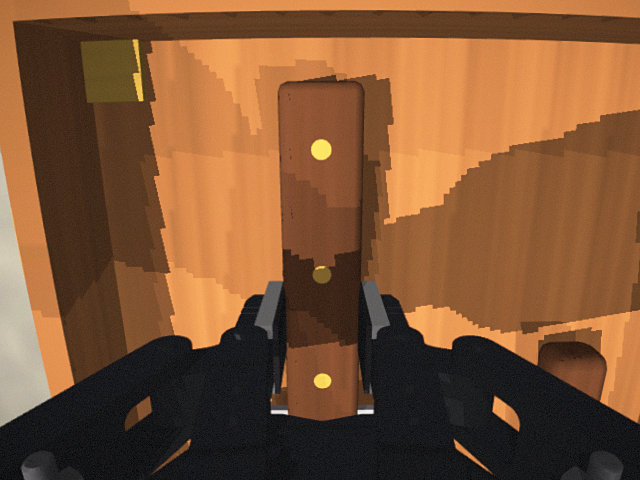

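The wrist view shows the scraper hanging just above the lid floor, clear of the walls. The right rim's inner edge runs from (14,22) to (75,413), and the knife end is centred at (572,345). I'll check the scraper's lateral offset from the slot line in this same image.

```bash
python3 - <<'E'
from h import *
cal=np.load("w3.npy",allow_pickle=True).item()
th=-.1275; ux=np.array([np.cos(th),np.sin(th)]); uy=np.array([-ux[1],ux[0]]); c=np.array([588.2,91.1])
f=lambda uv,z:(lambda P:np.c_[(P[:,:2]-c)@ux,(P[:,:2]-c)@uy].round(2))(cast(cal,uv,z))
print("inner rim (y -111)",f([(14,22),(45,215),(75,413)],45))
print("near inner (x -171)",f([(20,21),(320,13),(620,18)],45))
print("knife (y 66)",f([(538,350),(606,354)],28))
print("pins",f([(321,150),(322,274),(322,381)],30.8))
E
```

```text
inner rim (y -111) [[-170.44 -110.58]
 [-118.48 -109.83]
 [ -50.91 -112.77]]
near inner (x -171) [[-170.58 -108.85]
 [-170.07  -30.32]
 [-170.47   47.91]]
knife (y 66) [[-64.18  47.31]
 [-61.7   73.71]]
pins [[-134.85  -30.3 ]
 [ -95.03  -30.18]
 [ -54.62  -30.37]]
```

The scraper is within about 0.3 mm of the slot line at y = -30 and parallel to it. Advancing into the slot.

Emit:
send_path:
  deltas:
    - [[-6,0,0],[0,0,0]]
    - [[-12,0,0],[0,0,0]]
    - [[-18,0,0],[0,0,0]]
    - [[-24,0.1,0],[0,0,0]]
    - [[-30,0.1,0],[0,0,0]]
    - [[-36,0.1,0],[0,0,0]]
    - [[-42,0.2,0],[0,0,0]]
    - [[-48,0.2,0],[0,0,0]]
    - [[-55,0.2,0],[0,0,0]]
    - [[-55,0.2,0],[0,0,0]]

```text
clock: 7.35
position: [562.4, 65.3, 33.3]
ee_rot: [0.066, 0.998, 0.0, 0.001]
contact_force: [0.1, 0.4, -0.3]
gripper_width: 24.5
grasp_force: 61.6
```

Emit:
send_path:
  deltas:
    - [[-8,0,0],[0,0,0]]
    - [[-16,0,0],[0,0,0]]
    - [[-24,0.1,0],[0,0,0]]
    - [[-32,0.1,0],[0,0,0]]
    - [[-40,0.1,0],[0,0,0]]
    - [[-48,0.2,0],[0,0,0]]
    - [[-56,0.2,0],[0,0,0]]
    - [[-64,0.3,0],[0,0,0]]
    - [[-72,0.3,0],[0,0,0]]
    - [[-80,0.3,0],[0,0,0]]

```text
clock: 8.35
position: [615.5, 57.2, 28.0]
ee_rot: [0.068, 0.997, -0.003, -0.028]
contact_force: [-52.7, 31.2, 26.9]
gripper_width: 24.4
grasp_force: 77.5
```

Emit:
send_path:
  deltas:
    - [[-5,0,0],[0,0,0]]
    - [[-9,0,0],[0,0,0]]
    - [[-11,0,0],[0,0,0]]
    - [[-12,0,0],[0,0,0]]
    - [[-13,0,0],[0,0,0]]
    - [[-13,0,0],[0,0,0]]

```text
clock: 8.95
position: [622.0, 56.2, 26.7]
ee_rot: [0.068, 0.997, -0.004, -0.035]
contact_force: [-63.5, 31.7, 30.1]
gripper_width: 24.5
grasp_force: 81.4
```

I made an arithmetic slip: home was only 90 mm ahead, so I overran and the handle is now pressed against the batten and has slipped in the fingers. I'll relieve the push by easing the command back.

Emit:
send_path:
  deltas:
    - [[8,0,0],[0,0,0]]
    - [[14,0,0],[0,0,0]]
    - [[18,0,0],[0,0,0]]
    - [[20,0,0],[0,0,0]]
    - [[20,0,0],[0,0,0]]

```text
clock: 9.45
position: [621.3, 56.1, 26.8]
ee_rot: [0.067, 0.998, -0.002, -0.014]
contact_force: [-19.1, 10.3, -6.6]
gripper_width: 24.4
grasp_force: 77.0
```

```bash
python3 - <<'E'
from h import *
im=optics.get_image("top"); cv2.imwrite("pics/top4.png",cv2.resize(im[150:340,195:335],None,fx=3,fy=3,interpolation=cv2.INTER_CUBIC))
cal=optics.get_calibration("wrist"); np.save("w4.npy",cal,allow_pickle=True); cv2.imwrite("pics/w4.png",optics.get_image("wrist"))
E
```

```text
(no output)
```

View pics/w4.png

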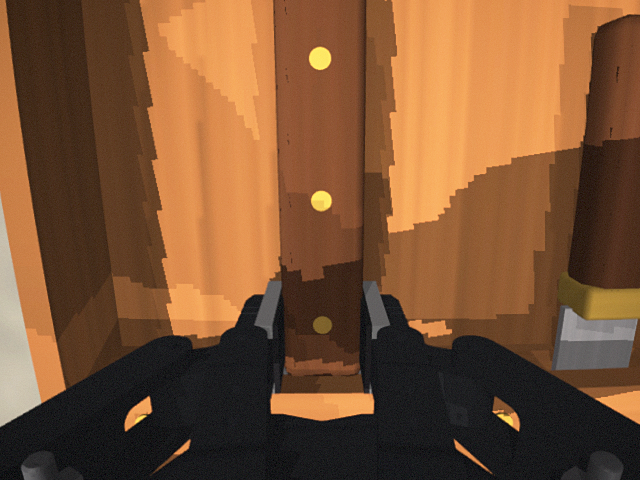

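The wrist view shows the handle's front end (row about 372) at the batten, whose top starts at row 393, with pins at (320,58), (321,201) and (322,324). It is straight. I'll relieve the remaining force, then open.

Emit:
send_path:
  deltas:
    - [[4,0,2],[0,0,0]]
    - [[8,0,4],[0,0,0]]
    - [[8,0,4],[0,0,0]]
    - [[8,0,4],[0,0,0]]

```text
clock: 9.95
position: [621.0, 56.2, 27.0]
ee_rot: [0.066, 0.998, -0.001, -0.006]
contact_force: [-7.4, 1.2, -0.9]
gripper_width: 24.7
grasp_force: 77.8
```

```bash
python3 - <<'E'
from h import *
cal=optics.get_calibration("wrist"); im=optics.get_image("wrist")
th=-.1275; ux=np.array([np.cos(th),np.sin(th)]); uy=np.array([-ux[1],ux[0]]); c=np.array([588.2,91.1])
h=cv2.cvtColor(im,cv2.COLOR_BGR2HSV); y=cv2.inRange(h,(20,100,70),(35,255,255)); y[:,:300]=0; y[:,345:]=0; y[345:]=0
n,_,st,ce=cv2.connectedComponentsWithStats(y); C=[ce[i] for i in range(1,n) if st[i,4]>60]; print(C)
P=cast(cal,C,30)[:,:2]-c; print(np.c_[P@ux,P@uy].round(2),"home pins x -45,-5,35; y -30")
E
```

```text
[array([319.64507772,  58.19430052]), array([320.72131148, 201.14754098]), array([321.60693642, 325.08092486])]
[[-44.92 -31.83]
 [ -4.65 -31.8 ]
 [ 35.89 -31.79]] home pins x -45,-5,35; y -30
```

Pins at -44.9, -4.7 and 35.9 against home values of -45, -5 and 35: it is home, with y off by about -1.8 mm. Next I open and back away upward.

Emit:
send_path:
  deltas:
    - [[3,0,0],[0,0,0]]
    - [[3,0,0],[0,0,0]]
    - [[3,0,0],[0,0,0]]
    - [[3,0,0],[0,0,0]]
    - [[3,0,0],[0,0,0]]
    - [[3,0,0],[0,0,0]]
  aperture: 60

```text
clock: 10.6
position: [622.7, 57.3, 29.5]
ee_rot: [0.066, 0.998, 0.0, 0.0]
contact_force: [1.3, 0.4, -0.3]
gripper_width: 60.0
grasp_force: 0.0
```

Emit:
send_path:
  deltas:
    - [[3,0,-10],[0,0,0]]
    - [[3,0,-30],[0,0,0]]
    - [[3,0,-65],[0,0,0]]
    - [[20,0,-105],[0,0,0]]
    - [[60,0,-145],[0,0,0]]
    - [[100,0,-160],[0,0,0]]
    - [[100,0,-160],[0,0,0]]
    - [[100,0,-160],[0,0,0]]

```text
clock: 11.4
position: [522.9, 70.7, 191.2]
ee_rot: [0.065, 0.998, 0.001, 0.002]
contact_force: [0.5, 0.3, -0.5]
gripper_width: 60.1
grasp_force: 0.0
```

```bash
python3 - <<'E'
from h import *
im=optics.get_image("top")
cal=optics.get_calibration("wrist"); w=optics.get_image("wrist"); np.save("w5.npy",cal,allow_pickle=True)
cv2.imwrite("pics/w5.png",w); cv2.imwrite("pics/top5.png",cv2.resize(im[150:340,195:335],None,fx=3,fy=3,interpolation=cv2.INTER_CUBIC))
E
```

```text
(no output)
```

View pics/w5.png

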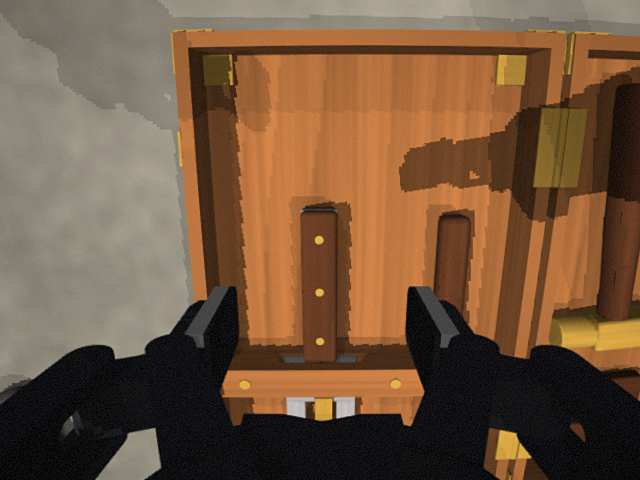

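The wrist view shows the handle at (320,285) with its front end (row about 360) at the batten. The blade shows in the flare and behind the batten at (322,407), with the brass clip centred on it. Next, the numbers.

```bash
python3 - <<'E'
from h import *
cal=np.load("w5.npy",allow_pickle=True).item()
th=-.1275; ux=np.array([np.cos(th),np.sin(th)]); uy=np.array([-ux[1],ux[0]]); c=np.array([588.2,91.1])
def f(uv,z): P=cast(cal,uv,z)[:,:2]-c; return np.c_[P@ux,P@uy].round(2)
print("pins",f([(319,240),(319.5,293),(319.8,341.5)],30))
print("handle front",f([(320,360)],30),"batten near top edge",f([(244,370),(320,370),(400,370)],38), "screws",f([(244.5,384.5),(395.5,384)],38))
print("blade sides behind",f([(287,405),(355,405)],20.5),"clip", f([(314.5,405),(332,405)],25))
E
```

```text
pins [[-44.09 -31.98]
 [ -3.64 -31.86]
 [ 36.25 -31.88]]
handle front [[ 52.31 -31.82]] batten near top edge [[ 55.98 -89.41]
 [ 55.95 -31.8 ]
 [ 56.48  28.82]] screws [[ 68.82 -89.81]
 [ 68.84  26.  ]]
blade sides behind [[100.92 -59.48]
 [101.15  -3.15]] clip [[ 97.47 -36.58]
 [ 97.54 -22.32]]
```

View pics/top5.png

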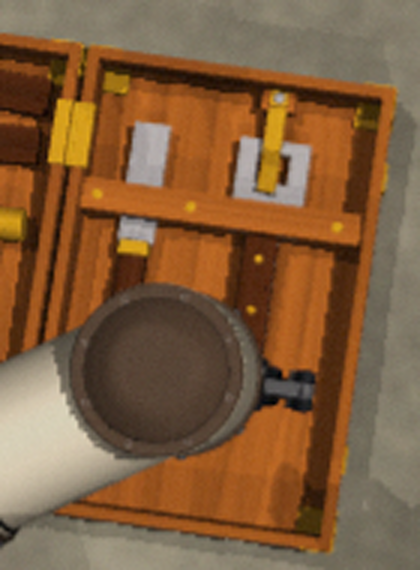

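The pins are 0 to 1 mm from home relative to the batten edge. The top crop shows the clip, tip at (267,190), lying in the blade's window. The gripper is clear, so I'm handing in.

```bash
python3 -c "
from bench import arm, optics, probe_bus, job
print(job.job_done())"
```

```text
the job is handed in; nothing more can be done
None
```

I handed the job in at about 11.5 s, with the scraper measured within about 1 mm of home, the clip looking down in the blade's window, and the gripper open and clear. On the way in I overran home and pressed the handle against the batten at about 77 N, under the 120 N wrist limit. No verdict was returned, and I did not measure the bystanders again.

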